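Lock the plate carrier to the slotted stage with the T-bolt

TASK

Lock the blue plate carrier to the slotted stage with the red-knobbed T-bolt: drop its oblong head, lengthwise, into the free end of the slot, slide it along until its shank stands in the carrier's fork, and only there give it a quarter turn so that the head lies across the slot. Leave it standing upright and let go; leave the black-knobbed bolt where it is.

Things in the scene. Friction and masses are not known exactly. Their poses are not given: they have to be found in the camera images.
- t_bolt: T-bolt with red knob, 73 mm tall, loose, upright on its head. Origin: centre of the head's underside, z up, x along the head. Steel head 48 (x) x 24 (y) x 10 mm; shank 12 mm thick; round collar 30 mm wide at height 31 to 35 mm; red bar knob 44 (x) x 16 (y) mm, parallel to the head, at height 37 to 73 mm: pinch its 16 mm (along y) about 60 mm up. 0.10 to 0.21 kg.
- round_bolt: Wrong bolt, leave alone: same shape, but a black knob and a round foot 46 mm wide that does not fit the slot. Loose on the worktop; origin at the centre of its underside, z up. (Also: a tall water bath with a lid handle stands to the right of the work, at y below about 0.1 m; an arm that comes from the right must swing past it high, fingertips 0.4 m above the worktop, or hold short of it.)
- stage: Fixed aluminium stage 90 (x) x 320 (y) x 30 mm. Origin: centre of its underside, z up. T-slot on its centre line along y: mouth 32 mm wide, lips at height 22 to 30, below them a chamber 58 wide, floor at 8, in which the head can turn; shut at y = +-152. Blue carrier with microplate (51 high) covers it up to y = +40, its fork up to +74. Slot free from +74 to +152: drop the head in at +113.
- fork_seat (a point): Point on the slot's floor (8 mm high) on its centre line, at y = +50 mm of the stage, axes as the stage's: the locked T-bolt's origin belongs here, its shank between the fork's two prongs (flat, 30 to 36 mm high, gap 20 mm, open to +y). 4 mm further to -y the shank meets the fork's bottom. The collar then stands 3 mm above the prongs; the head cannot pass down between them.
There are look-alikes about, which are no part of the job. What is shaped like the t_bolt but orange or yellow is not meant.

How it is judged:
On the way, in this order (a step that is already met when the one before it is completed fails the run):
1. the T-bolt's head is down in the free end of the slot, lengthwise, before the fork (z of t_bolt in the frame of stage below 0.0145 m and horizontal distance between t_bolt and fork_seat between 0.035 and 0.09 m and angle between the x axis of t_bolt and the y axis of stage, either way round below 0.35 rad), for 0.1 s.
2. it has been slid into the fork, still lengthwise (z of t_bolt in the frame of stage below 0.0145 m and horizontal distance between t_bolt and fork_seat below 0.018 m and angle between the x axis of t_bolt and the y axis of stage, either way round below 0.5 rad), for 0.1 s.
At the end, for the whole second after the job is handed in: The T-bolt stands upright (within 11 degrees) with its head down in the slot, within 15 mm of the fork seat, its head across the slot within 15 degrees, at rest and released (horizontal distance between t_bolt and fork_seat below 0.015 m and z of t_bolt in the frame of stage between 0.004 and 0.0145 m and angle between the x axis of t_bolt and the x axis of stage, either way round below 0.26 rad and angle between t_bolt's own z axis and vertical below 0.2 rad and linear speed of t_bolt below 0.02 m/s); the robot touches nothing.
It fails at once if the black-knobbed bolt is moved by more than 30 mm (distance of round_bolt from where it was at the start of the episode above 0.03 m).
It also fails if it takes over 51 s, if anything falls off the work surface, if the arm or the gripper's body presses on something with over 40 N, if the wrist force passes 120 N, or if a joint passes its speed limit or range.

ROBOT

A 7-joint arm with a two-finger parallel gripper is mounted at the origin on a cart in front of the work surface, level with it; the furniture and walls round the work are solid. World frame = base frame: x ahead of the robot, y to its left, z up, the work surface at z = 0. Lengths are in m, angles in rad, forces in N, time in s.
With the tool pointing down it reaches from about 0.4 to 0.85 m from the base axis. Payload 10.4 kg.
Tool frame: the origin (TCP) lies on the mounting face of the last link; the fingertips stand 173 mm ahead of it and the grasp point (between the pads) lies bot.hold_point_z ahead of it (bot.hold_point_z is the distance from the TCP to the grasp point, in m); z points along the fingers, y is the line along which they close (so a half turn about z gives the same grasp; the last joint's range is limited). The gripper opens to 85 mm and grips with 20 to 120 N. Pads are 22 mm wide; open, the fingers measure 114 mm over their backs; the gripper's body (76 mm by 85 mm) begins 54 mm behind the grasp point. The pads swing forward as they close: fully open they stand 13 mm farther back than shut.
Start: joints at [-1.303, 0.332, -0.065, 1.46, 0.022, 1.35, -0.088], TCP at [0.179, 0.599, 0.405] pointing down, gripper open.
Joint ranges: [-2.6, 2.6], [-0.5, 2.12], [-1.47, 1.34], [0.16, 2.42], [-1.27, 4.41], [0.06, 2.06], [-2.6, 2.6]. Speed limits (rad/s): [2.22, 2.22, 2.79, 2.79, 3.14, 3.14, 3.14].

INTERFACE

Orientations are given as a rotation vector (axis times angle).
In Python, from workcell import bot gives the robot as it stands. The module is installed in compiled form; this text tells all that it offers.
- The arm moves only by the tool send_rows, never from a script. Its argument "increments" is a list that holds one entry, the list of rows, each a list of 4 numbers: the shift along the tool's x, y, z in cm, then the turn about the tool's z in degrees. In form: [[[tx, ty, tz, turn], ...]]. A call has 1 to 12 rows; each row is the pose to reach, as a shift and turn from the pose commanded when the call began, along the tool's axes at that moment; what a row does not reach only later rows make up. A row lasts 1/8 s, in which the tool goes at most 62.5 mm and 10.7 degrees, less where a joint would pass 70% of its speed; a pose out of reach is approached as far as the arm can. A call with a gripper value outside its range is refused whole. "gripper" is the finger opening in cm, from 0 to 8.54, set as the call begins (left out, the last holds). The fingers move at their own pace and stop on an object; "newtons" is the grip in N (left out, the last holds). Time passes only in rows, so rows that repeat a pose let the fingers close. It gives the time, the measured TCP pose, the force, the opening and the grip force at its end, in the units of the state.
- bot.state(): the state, without advancing time (a new reading comes with each control period).
- bot.read_camera(name): name is "scene" or "top" or "wrist"; returns a dict with "image" (480x640x3 uint8, red, green, blue), "fov_y" (degrees; the focal length in pixels is half the picture's height over the tangent of half this angle, whatever the lens; pixels are square), "cx", "cy" (the principal point, pixels), "origin" and "orientation" of the camera in the world; the wrist camera has in their place "tool_from_camera" (4x4, takes a point from camera to tool coordinates, whose origin is the TCP and whose axes are the flange's). Camera axes: x right, y up, looking along -z (the intrinsics and any distortion apply to the point x, -y, -z); pixel columns grow to the right and rows downward; lengths in m; the calibration is good to about 2 mm. A picture is of the moment at which its call begins: read the wrist's pose just before it. There is no depth.
- bot.sign_off(): hands the job in; it is judged then, once.
Trained networks look in a picture, given as the dict that the camera call returned (one of the last four; its "shot" number tells which), for a name from the list of things; names that differ only in an ending like _2 or _b are one class to them, and where a whole thing is asked for, a point or a joint stands for the part that bears it (a point fixed in the world has none). Each returns a list of dicts, best first, with "confidence" (0 to 1); they miss things now and then, are a little off and sometimes report something else, mostly with a low value. They report only what shows in the picture. A call takes as long as a camera call. They do not tell look-alikes from the thing itself.
- bot.find_in(target, picture): "location" ([x, y, z] in m, in world coordinates, good to about 4 mm: the middle of the surface that is visible of it).
- bot.masks_of(target, picture): "pixels" (480x640 bool, what is visible of it).
The state is a dict: "time_s": time; "joint_pos": joint angles; "qd": joint speeds; "effort": joint torques, N m; "ee_pos": TCP position; "orientation": TCP orientation; "contact_force": force on the tool from outside, world axes, zero at the start; "wrist_torque": the same for the moment, N m; "grip_width": finger opening in m; "finger_force": force on a finger pad.
Only numpy, scipy, OpenCV 4.12 (cv2) and the standard library are available. Lean on these libraries where they do the work, as an engineer would, in place of code of your own. Each camera call takes 0.05 s, during which the arm holds its last target. There are 200 camera calls.

## Working session

There is one attempt and no reset: what is moved stays moved. The work goes in short steps, Python scripts to look and compute and a tool call to move; the robot and the scene stay as the last step left them, time stands still between calls to the robot, and variables do not carry over. Pictures are saved under pics/ and viewed, at most 10 in all, crops included, and the job is handed in when it is done.

Besides the shell and the picture viewer there is one more tool, called after "Call:" in YAML: its name, and indented under it one key for each argument. send_rows: Moves the arm, as the interface text tells. Its arguments: {"type":"object","properties":{"increments":{"type":"array","items":{"type":"array","items":{"type":"array","items":{"type":"number"}}}},"gripper":{"type":"number"},"newtons":{"type":"number"}},"required":["increments"]}

```bash
mkdir -p pics
cat > h.py <<'E'
import numpy as np, cv2
from scipy.spatial.transform import Rotation as R
from workcell import bot
def save(p,n): cv2.imwrite('pics/'+n+'.png',p['image'][:,:,::-1])
E
python3 - <<'E'
from h import *
s=bot.state(); print({k:np.round(v,3).tolist() for k,v in s.items()}, bot.hold_point_z)
ims=[]
for c in ('scene','top'):
    p=bot.read_camera(c); ims.append(p['image'])
    save(p,c+'0')
    print(c,{k:(np.round(v,3).tolist() if k!='image' and not isinstance(v,str) else 0) for k,v in p.items()})
    for t in ('t_bolt','round_bolt','stage','fork_seat'):
        try:
            for d in bot.find_in(t,p)[:5]: print(t,np.round(d['location'],3),d['confidence'])
        except Exception as e: print(t,e)
E
```

```text
{'time_s': 0.0, 'joint_pos': [-1.303, 0.333, -0.065, 1.461, 0.022, 1.35, -0.089], 'qd': [0.0, -0.001, 0.001, 0.0, 0.001, 0.0, -0.0], 'effort': [-0.0, -62.544, 0.049, -39.161, 0.016, 0.01, -0.0], 'ee_pos': [0.179, 0.599, 0.404], 'orientation': [-0.455, -3.108, 0.002], 'contact_force': [0.212, -0.056, 0.234], 'wrist_torque': [-0.007, -0.057, 0.002], 'finger_force': 0.0, 'grip_width': 0.085} 0.1547
scene {'image': 0, 'fov_y': 51.136, 'cx': 326.191, 'cy': 247.672, 'origin': [-0.044, 0.856, 0.689], 'orientation': [0.381, -0.925, -2.166], 'shot': 1}
t_bolt [0.494 0.44  0.044] 0.96
t_bolt [0.368 0.611 0.044] 0.78
t_bolt [0.263 0.409 0.009] 0.63
round_bolt [0.568 0.316 0.029] 0.6
stage [0.305 0.252 0.028] 0.71
fork_seat [0.305 0.257 0.03 ] 0.68
top {'image': 0, 'fov_y': 46.295, 'cx': 330.746, 'cy': 239.54, 'origin': [0.365, 0.437, 0.893], 'orientation': [0.048, -0.084, -1.577], 'shot': 2}
t_bolt [0.497 0.44  0.072] 0.94
t_bolt [0.383 0.602 0.067] 0.83
t_bolt [0.275 0.399 0.07 ] 0.76
stage [0.423 0.237 0.037] 0.74
stage [0.494 0.437 0.069] 0.26
fork_seat [0.42  0.235 0.032] 0.96
```

View pics/top0.png

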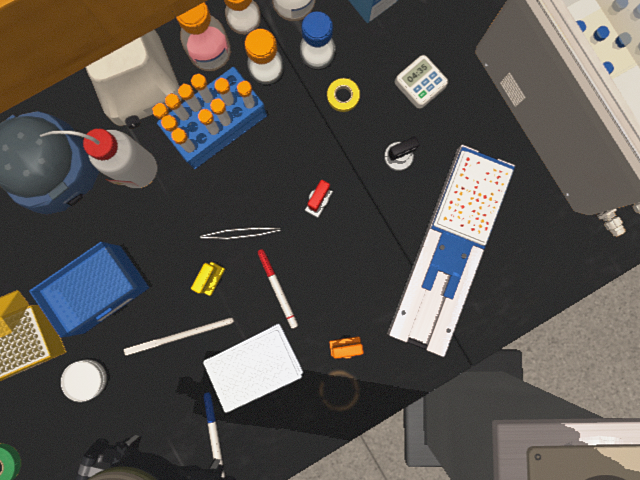

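View pics/scene0.png

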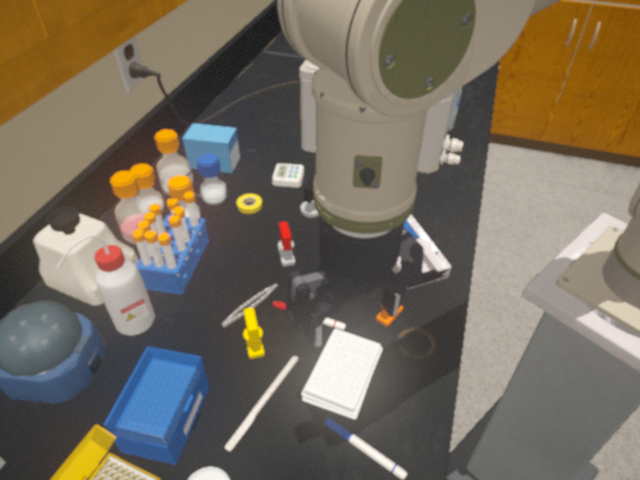

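The top view shows the red T-bolt at (319,197), the black bolt at (400,152), the stage with its free slot end at about (420,330), and the orange and yellow look-alikes at (346,347) and (207,278).

```bash
cat >> h.py <<'E'
def cam_pose(p,s=None):
    if 'origin' in p: return np.array(p['origin']),R.from_rotvec(p['orientation']).as_matrix()
    T=np.array(p['tool_from_camera']); Rt=R.from_rotvec(s['orientation']).as_matrix()
    return np.array(s['ee_pos'])+Rt@T[:3,3], Rt@T[:3,:3]
def p2w(p,uv,z,s=None):
    o,M=cam_pose(p,s); f=240/np.tan(np.radians(p['fov_y']/2))
    uv=np.atleast_2d(uv).astype(float)
    d=np.c_[(uv[:,0]-p['cx'])/f,-(uv[:,1]-p['cy'])/f,-np.ones(len(uv))]@M.T
    return o+d*((z-o[2])/d[:,2])[:,None]
def w2p(p,X,s=None):
    o,M=cam_pose(p,s); f=240/np.tan(np.radians(p['fov_y']/2))
    c=(np.atleast_2d(X)-o)@M
    return np.c_[p['cx']+f*c[:,0]/-c[:,2],p['cy']-f*c[:,1]/-c[:,2]]
def redmask(im):
    h=cv2.cvtColor(im,cv2.COLOR_RGB2HSV)
    return (((h[...,0]<6)|(h[...,0]>172))&(h[...,1]>150)&(h[...,2]>90)).astype(np.uint8)
E
python3 - <<'E'
from h import *
p=bot.read_camera('top'); print([k for k in p])
for n,(uv,z) in {'near':([[390,337],[444,355]],.03),'far':([[462,147],[515,163]],.051)}.items(): print(n,p2w(p,uv,z).round(4).tolist())
m=redmask(p['image']); m[:160]=0;m[240:]=0;m[:,:290]=0;m[:,350:]=0
c=max(cv2.findContours(m,0,2)[0],key=cv2.contourArea); r=cv2.minAreaRect(c); print(r)
b=p2w(p,cv2.boxPoints(r),.073);print(b.round(4).tolist(),b.mean(0))
im=np.hstack([cv2.resize(p['image'][130:370,380:530],None,fx=2.4,fy=2.4,interpolation=2),cv2.resize(p['image'][165:225,290:350],(400,400),interpolation=2).copy().__class__((576,400,3),dtype=np.uint8)*0])
im[:400,360:760]=cv2.resize(p['image'][165:225,290:350],(400,400),interpolation=2)
save({'image':im},'crop1')
E
```

```text
['image', 'fov_y', 'cx', 'cy', 'origin', 'orientation', 'shot']
near [[0.2883, 0.3276, 0.03], [0.2604, 0.2455, 0.03]]
far [[0.5776, 0.2145, 0.051], [0.5524, 0.1334, 0.051]]
((317.9931335449219, 194.72706604003906), (11.649310111999512, 30.951946258544922), 28.300758361816406)
[[0.4848, 0.4545, 0.073], [0.5254, 0.4326, 0.073], [0.517, 0.4175, 0.073], [0.4765, 0.4395, 0.073]] [0.50091742 0.43603129 0.073     ]
```

View pics/crop1.png

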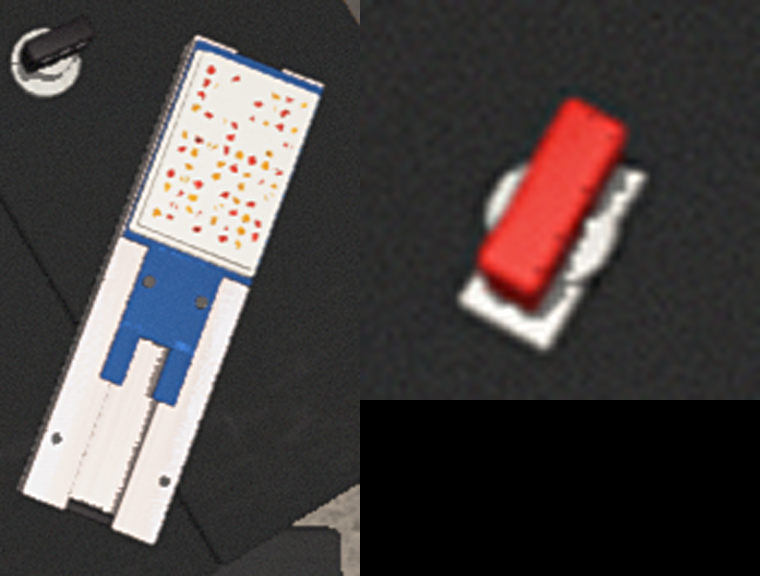

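Call:
send_rows:
  increments:
    - [[-2,-0.3,0,1],[-6,-1,0,2],[-10,-2,0.5,4],[-15,-3,1,6],[-20,-4,1.5,8],[-25,-5,2,9],[-30,-5.5,2.5,10],[-33.5,-6,3,11.6],[-35,-6.3,3,11.6],[-35.5,-6.4,3,11.6],[-35.5,-6.4,3,11.6],[-35.5,-6.4,3,11.6]]
  gripper: 8.5

```text
time_s: 2.05
ee_pos: [0.4997, 0.4367, 0.375]
orientation: [-0.763, -3.047, -0.001]
contact_force: [0.2, -0.6, -0.1]
grip_width: 0.0848
finger_force: 0.0
```

```bash
cat > look.py <<'E'
from h import *
import sys
s=bot.state(); p=bot.read_camera('wrist'); save(p,sys.argv[1])
np.savez('last.npz',ee=s['ee_pos'],o=s['orientation'],T=p['tool_from_camera'],k=[p['fov_y'],p['cx'],p['cy']])
Rt=R.from_rotvec(s['orientation']).as_matrix()
print(np.round(s['time_s'],2),np.round(s['ee_pos'],4),'x',np.round(Rt[:,0],3),'z',np.round(Rt[:,2],3),'q',np.round(s['joint_pos'],2))
m=redmask(p['image']); c=max(cv2.findContours(m,0,2)[0],key=cv2.contourArea); r=cv2.minAreaRect(c); print(r)
b=p2w(p,cv2.boxPoints(r),.073,s);print(b.round(4).tolist(),b.mean(0).round(4))
print('cam',cam_pose(p,s)[0].round(3))
E
python3 look.py w1
```

```text
2.05 [0.4997 0.4367 0.375 ] x [-0.882  0.472  0.001] z [-0.     0.001 -1.   ] q [-0.88  0.43  0.13  1.4  -0.06  1.32  0.33]
((317.0, 225.5), (67.0, 22.0), 90.0)
[[0.4746, 0.4425, 0.073], [0.4815, 0.4555, 0.073], [0.5237, 0.4334, 0.073], [0.5165, 0.4198, 0.073]] [0.4991 0.4378 0.073 ]
cam [0.432 0.473 0.343]
```

View pics/w1.png

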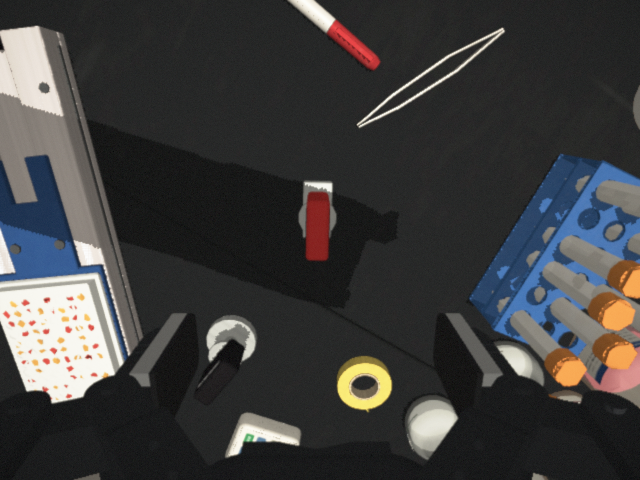

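The wrist view shows the red knob centred between the fingers at (317,226), with its bar parallel to the tool's x. Black bolt at (225,350) is clear of the fingers. I'm descending.

Call:
send_rows:
  increments:
    - [[-0.1,0.1,2,0],[-0.1,0.1,5,0],[-0.1,0.1,8,0],[-0.1,0.1,11,0],[-0.1,0.1,13.5,0],[-0.1,0.1,15,0],[-0.1,0.1,15.4,0],[-0.1,0.1,15.4,0],[-0.1,0.1,15.4,0]]

```text
time_s: 3.22
ee_pos: [0.5026, 0.4363, 0.2218]
orientation: [0.767, 3.046, 0.002]
contact_force: [0.6, 0.7, -0.1]
grip_width: 0.0849
finger_force: 0.0
```

Call:
send_rows:
  increments:
    - [[0,0,0,0],[0,0,0,0],[0,0,0,0],[0,0,0,0],[0,0,0,0],[0,0,0,0],[0,0,0,0],[0,0,0,0],[0,0,0,0],[0,0,0,0]]
  gripper: 0.5
  newtons: 60

```text
time_s: 4.47
ee_pos: [0.5023, 0.4362, 0.2209]
orientation: [0.767, 3.046, 0.001]
contact_force: [1.0, 1.1, 1.8]
grip_width: 0.0149
finger_force: 58.9
```

Call:
send_rows:
  increments:
    - [[0,0,-2,0],[0,0,-5,0],[0,0,-8,0],[1,-3,-11,-1],[2.5,-7,-13,-3],[4,-11,-13,-4],[5.5,-15,-13,-5],[7,-19,-13,-6],[8,-22,-13,-7],[8.4,-23.2,-13,-8],[8.4,-23.2,-13,-8],[8.4,-23.2,-13,-8]]

```text
time_s: 5.98
ee_pos: [0.319, 0.2721, 0.351]
orientation: [0.553, 3.092, 0.001]
contact_force: [-0.4, 0.8, -1.8]
grip_width: 0.0147
finger_force: 58.9
```

```bash
python3 look.py w2
```

```text
5.98 [0.319  0.2721 0.351 ] x [-0.938  0.347 -0.   ] z [ 0.     0.001 -1.   ] q [-0.9  -0.09  0.09  2.04  0.01  1.18  0.39]
((316.0, 333.5), (48.0, 149.0), 0.0)
[[0.4341, 0.211, 0.073], [0.327, 0.2527, 0.073], [0.3376, 0.2815, 0.073], [0.4461, 0.2437, 0.073]] [0.3862 0.2472 0.073 ]
cam [0.247 0.299 0.319]
```

View pics/w2.png

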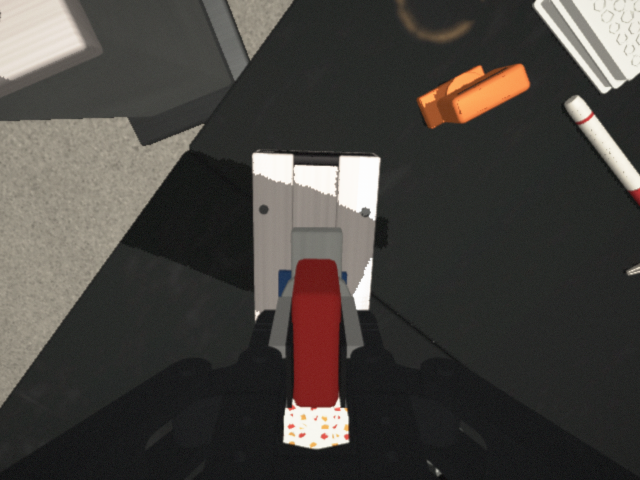

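The held head (at 316,240) is over the stage, and the slot mouth runs from (293,155) to (338,155). I'm enlarging this to measure the slot's line.

Run:
```python
from h import *
im=cv2.imread('pics/w2.png')[140:300,240:400,::-1]
save({'image':cv2.resize(im,(600,600),interpolation=cv2.INTER_NEAREST)},'crop2')
```

```text
(no output)
```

View pics/crop2.png

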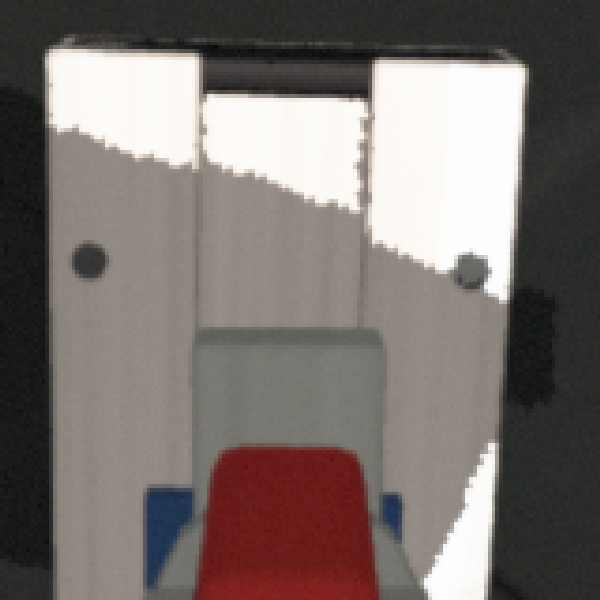

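Run:
```python
from h import *
L=np.load('last.npz'); s={'ee_pos':L['ee'],'orientation':L['o']}
p={'tool_from_camera':L['T'],'fov_y':L['k'][0],'cx':L['k'][1],'cy':L['k'][2]}
f=lambda uv,z:p2w(p,np.array(uv)/3.75+[240,140],z,s)
A=f([[47,52],[526,66],[201,52],[372,60],[52,600],[492,600],[90,261],[470,271]],.03)
print(A.round(4)[:,:2].tolist()); 
P=f([[147,489],[402,495]],.036);print('prong',P.round(4)[:,:2].tolist())
ang=lambda d:np.degrees(np.arctan2(d[1],d[0]))
print('angles',ang(A[0]-A[4]),ang(A[1]-A[5]),ang(A[0]-A[1])+90,ang(A[6]-A[7])+90, ang(P[0]-P[1])+90)
print('widths',np.linalg.norm(A[0]-A[1]),np.linalg.norm(A[2]-A[3]),np.linalg.norm(P[0]-P[1]))
# head end, top edge of head z: bolt bottom = tcp-.1547-.066
zb=L['ee'][2]-.2207
for uv,z in (([[196,330],[384,330]],zb),([[196,344],[384,344]],zb+.01)):
    H=f(uv,z);print('head',H.round(4)[:,:2].tolist(),np.linalg.norm(H[0]-H[1]),H.mean(0).round(4))
Rt=R.from_rotvec(L['o']).as_matrix(); print(ang(Rt[:,0]))
```

```text
[[0.2589, 0.2471], [0.2921, 0.3296], [0.2688, 0.2739], [0.2811, 0.3032], [0.3623, 0.2046], [0.3938, 0.2901], [0.2984, 0.2395], [0.3257, 0.3077]]
prong [[0.3441, 0.2336], [0.3627, 0.2806]]
angles 157.60704967651802 158.7638118097188 -21.901239892543302 -21.78919329682364 -21.67980858592051
widths 0.08889424707067016 0.031736935638843146 0.050567973056945714
head [[0.2937, 0.2693], [0.302, 0.2918]] 0.024026644875688265 [0.2978 0.2805 0.1303]
head [[0.2929, 0.2702], [0.3008, 0.2916]] 0.022818622201131275 [0.2968 0.2809 0.1403]
159.72134603670094
```

Call:
send_rows:
  increments:
    - [[-0.2,-0.1,2,1.5],[-0.25,-0.15,4.5,1.5],[-0.25,-0.15,7,1.5],[-0.25,-0.15,8.5,1.5],[-0.25,-0.15,9,1.5],[-0.25,-0.15,9,1.5],[-0.25,-0.15,9,1.5]]

```text
time_s: 6.9
ee_pos: [0.3206, 0.2695, 0.2614]
orientation: [0.593, 3.084, 0.002]
contact_force: [0.3, -0.0, -1.7]
grip_width: 0.0149
finger_force: 58.8
```

```bash
python3 look.py w3
python3 - <<'E'
from h import *
im=cv2.imread('pics/w3.png')[100:340,160:480,::-1]
save({'image':cv2.resize(im,(800,600),interpolation=cv2.INTER_NEAREST)},'crop3')
E
```

```text
6.9 [0.3206 0.2695 0.2614] x [-0.929  0.371 -0.   ] z [ 0.001  0.001 -1.   ] q [-0.9   0.02  0.09  2.15 -0.    0.97  0.38]
((315.5, 333.0), (146.0, 49.0), 90.0)
[[0.2997, 0.267, 0.073], [0.3071, 0.2855, 0.073], [0.3741, 0.2602, 0.073], [0.3657, 0.2392, 0.073]] [0.3367 0.263  0.073 ]
cam [0.25  0.298 0.229]
```

View pics/crop3.png

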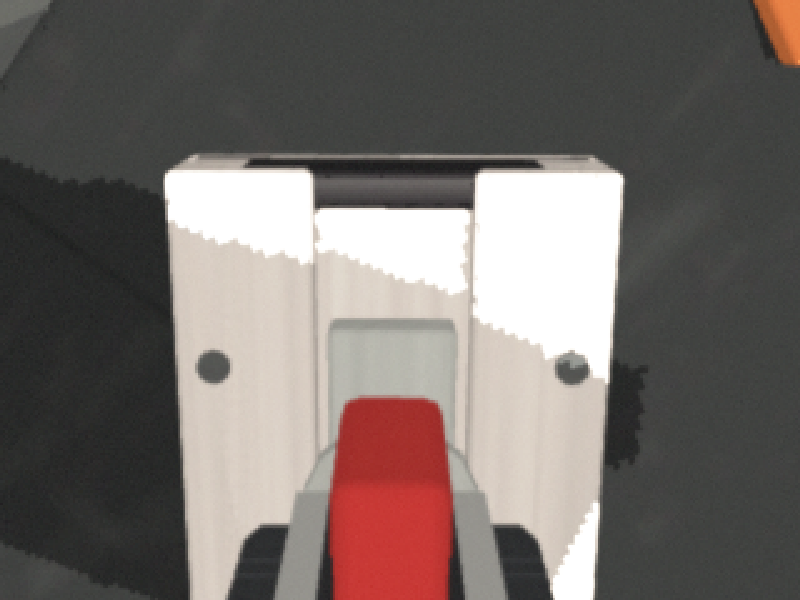

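The head (x 329 to 456) is centred in the mouth (314 to 472). I'm lowering it.

Call:
send_rows:
  increments:
    - [[0,0,0.8,0],[0,0,1.6,0],[0,0,2.3,0],[0,0,2.8,0],[0,0,3.1,0],[0,0,3.15,0],[0,0,3.15,0],[0,0,3.15,0]]

```text
time_s: 7.95
ee_pos: [0.3203, 0.2693, 0.2294]
orientation: [0.593, 3.085, 0.001]
contact_force: [0.1, -0.4, -2.7]
grip_width: 0.0151
finger_force: 59.0
```

Call:
send_rows:
  increments:
    - [[-0.3,0,0,0],[-1,0,0,0],[-2,0,0,0],[-3,0.05,0,0],[-4,0.05,0,0],[-4.8,0.05,0,0],[-5.4,0.05,0,0],[-5.8,0.05,0,0],[-5.8,0.05,0,0],[-5.8,0.05,0,0]]

```text
time_s: 9.2
ee_pos: [0.3741, 0.2483, 0.2292]
orientation: [-0.592, -3.085, -0.0]
contact_force: [0.0, 0.6, -1.8]
grip_width: 0.015
finger_force: 59.0
```

```bash
python3 look.py w4
python3 - <<'E'
from h import *
im=cv2.imread('pics/w4.png')[100:400,120:520,::-1]
save({'image':cv2.resize(im,(800,600),interpolation=cv2.INTER_NEAREST)},'crop4')
E
```

```text
9.2 [0.3741 0.2483 0.2292] x [-0.929  0.37   0.   ] z [-0.  0. -1.] q [-0.83  0.14  0.15  2.11 -0.03  0.9   0.53]
((316.0, 332.5), (147.0, 46.0), 90.0)
[[0.3427, 0.2527, 0.073], [0.3482, 0.2666, 0.073], [0.4016, 0.2463, 0.073], [0.3954, 0.2307, 0.073]] [0.372  0.2491 0.073 ]
cam [0.303 0.277 0.197]
```

View pics/crop4.png

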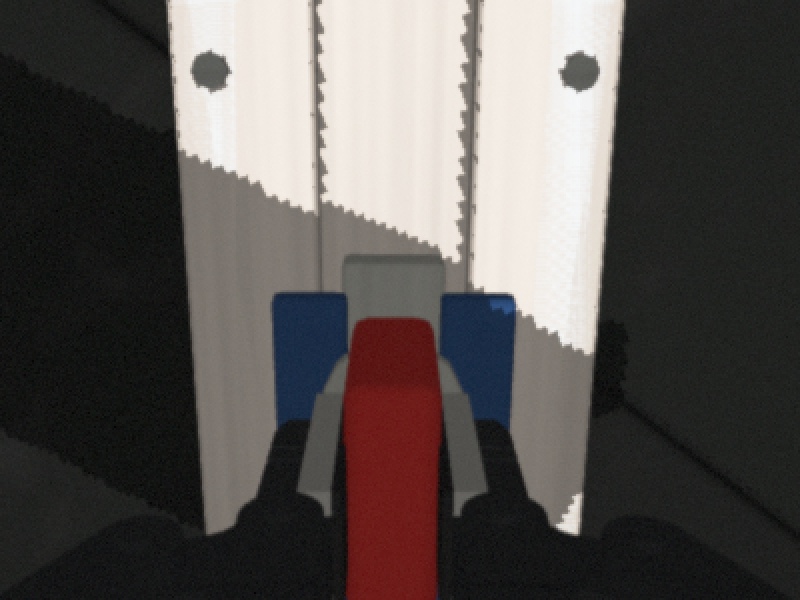

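The shank is between the prongs (tips at crop row 294) and the head is still lengthwise. I'm checking how far it is along before turning.

Run:
```python
from h import *
L=np.load('last.npz'); s={'ee_pos':L['ee'],'orientation':L['o']}
p={'tool_from_camera':L['T'],'fov_y':L['k'][0],'cx':L['k'][1],'cy':L['k'][2]}
f=lambda uv,z:p2w(p,np.array(uv)/2+[120,100],z,s).mean(0)
Rt=R.from_rotvec(L['o']).as_matrix()
for n,uv,z in (('prong74',[[273,294],[515,294]],.036),('headend',[[344,256],[443,256]],.0085),('headend_top',[[344,264],[443,264]],.0185),('slot',[[321,260],[469,260]],.03),('screws',[[211,71],[580,71]],.03)):
    print(n,((f(uv,z)-L['ee'])@Rt*1000).round(1)[:2])
```

```text
prong74 [22.5  0.3]
headend [22.8  0.2]
headend_top [23.8  0.2]
slot [28.1  0.5]
screws [67.1  0.5]
```

Call:
send_rows:
  increments:
    - [[0,0,0,5],[0,0,0,14],[0,0,0,23],[0,0,0,32],[0,0,0,41],[0,0,0,50],[0,0,0,59],[0,0,0,68],[0,0,0,77],[0,0,0,85],[0,0,0,90],[0,0,0,90]]

```text
time_s: 10.75
ee_pos: [0.3741, 0.2484, 0.2292]
orientation: [-2.6, -1.763, -0.0]
contact_force: [-0.5, 0.3, -0.9]
grip_width: 0.015
finger_force: 58.9
```

```bash
python3 look.py w5
```

```text
10.75 [0.3741 0.2484 0.2292] x [0.37  0.929 0.   ] z [-0.  0. -1.] q [-0.95  0.13  0.27  2.11 -0.05  0.9  -1.02]
((316.5, 333.0), (146.0, 47.0), 90.0)
[[0.3789, 0.2793, 0.073], [0.3931, 0.2737, 0.073], [0.373, 0.2205, 0.073], [0.357, 0.2268, 0.073]] [0.3755 0.2501 0.073 ]
cam [0.403 0.32  0.197]
```

View pics/w5.png

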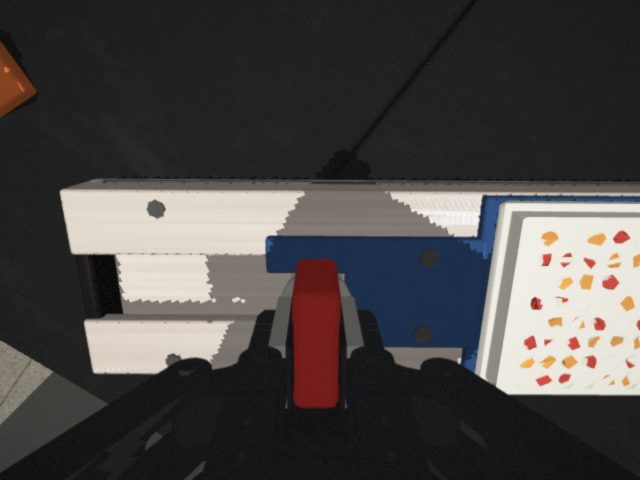

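The knob now lies across the slot, with the plate clear to the right of the fingers. I'll release and rise.

Call:
send_rows:
  increments:
    - [[0,0,0,0],[0,0,0,0],[0,0,0,0],[0,0,0,0],[0,0,0,0],[0,0,0,0]]
  gripper: 5

```text
time_s: 11.55
ee_pos: [0.3743, 0.2482, 0.2292]
orientation: [-2.601, -1.762, -0.0]
contact_force: [-0.5, 1.0, 0.8]
grip_width: 0.0504
finger_force: 0.0
```

Call:
send_rows:
  increments:
    - [[0,0,-0.5,0],[0,0,-1.5,0],[0,0,-3,0],[0,0,-5,0],[0,0,-7.5,0],[0,0,-9.5,0],[0,0,-11,0],[0,0,-12,0],[0,0,-12,0],[0,0,-12,0]]

```text
time_s: 12.8
ee_pos: [0.3742, 0.2481, 0.3486]
orientation: [2.601, 1.762, -0.001]
contact_force: [0.3, -0.1, -0.0]
grip_width: 0.0501
finger_force: 0.0
```

```bash
python3 look.py w6
python3 - <<'E'
from h import *
p=bot.read_camera('top')
for d in bot.find_in('t_bolt',p)[:4]: print(np.round(d['location'],3),d['confidence'])
E
```

```text
12.8 [0.3742 0.2481 0.3486] x [ 0.371  0.929 -0.001] z [-0.001 -0.001 -1.   ] q [-0.96 -0.03  0.27  1.99  0.01  1.18 -1.07]
((315.4999694824219, 235.0), (75.99998474121094, 24.999996185302734), 90.0)
[[0.3772, 0.2754, 0.073], [0.3912, 0.2698, 0.073], [0.3733, 0.2237, 0.073], [0.3584, 0.2296, 0.073]] [0.375  0.2496 0.073 ]
cam [0.403 0.319 0.317]
[0.381 0.607 0.066] 0.66
[0.371 0.252 0.079] 0.59
```

View pics/w6.png

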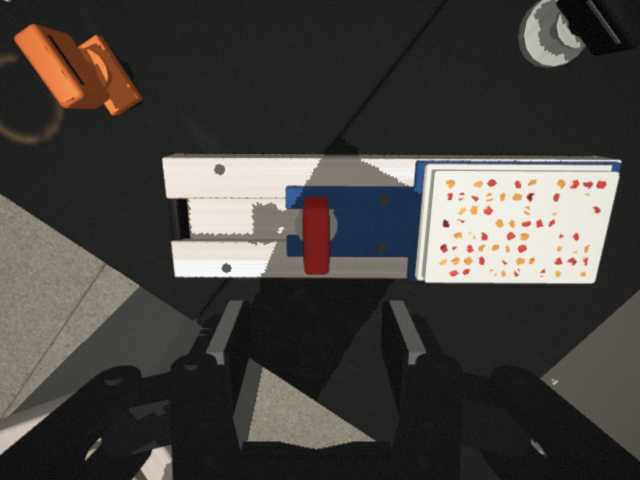

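The red bolt stands upright across the slot at (316,235), in the fork, and the gripper is clear of it. The black bolt is still standing at the top right.

```bash
python3 -c "
from workcell import bot
print(bot.sign_off())"
```

```text
the job is handed in; nothing more can be done
None
```

The red-knobbed T-bolt stands upright in the fork with its head across the slot, the gripper has let go, and the job was handed in at about 13 s; the sign-off gave no verdict.

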